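# Seat the socket lid, then hold the test key turned

## Robot

A 6-joint arm with a two-finger parallel gripper is mounted at the origin on the work surface. World frame = base frame: x ahead of the robot, y to its left, z up, the work surface at z = 0. Lengths are in m, angles in rad, forces in N, time in s.
With the tool pointing down it reaches from about 0.375 to 0.9 m from the base axis. Payload 3.1 kg.
Tool frame: the origin (TCP) lies between the finger pads, 19 mm behind the fingertips; this is the grasp point; z points along the fingers, y is the direction in which the jaws open and shut (so a half turn about z gives the same grasp; the last joint's range is limited). The gripper opens to 85 mm and grips with 20 to 120 N. Pads are 22 mm wide; open, the fingers measure 114 mm over their backs; the gripper's body (76 mm by 85 mm) begins 54 mm behind the grasp point. The pads swing forward as they close: fully open they stand 13 mm farther back than shut.
Start: joints at [0.955, 0.527, 1.433, -0, 1.181, -0.178], TCP at [0.265, 0.566, 0.25] pointing down, gripper open.
Joint ranges: [-3.08, 3.08], [-0.75, 2.2], [0.22, 2.44], [-1.43, 4.57], [0, 2.65], [-2.85, 2.85]. Speed limits (rad/s): [2.79, 2.79, 3.14, 3.14, 3.14, 3.14].

## Interface

Orientations are given as a unit quaternion [x, y, z, w].
In Python, from station import manip gives the robot as it stands.
- The arm moves only by the tool play_rows, never from a script. Its argument "steps" is a list that holds one entry, the list of rows, each a list of 6 numbers: the shift along the tool's x, y, z in m, then the turn, a rotation vector about the tool's x, y, z in degrees. In form: [[[x, y, z, rx, ry, rz], ...]]. A call has 1 to 10 rows; each row shifts and turns the commanded pose from where the row before left it, along the tool's axes as they then stand; what a row does not reach is not made up. A row lasts 1/8 s, in which the tool goes at most 62.5 mm and 10.7 degrees, less where a joint would pass 70% of its speed; a pose out of reach is approached as far as the arm can. A call is refused whole if a number of a shift passes 0.0625 or a number of a turn 10.7, either way. A call with a gripper value outside its range is refused whole. "fingers" is the opening, from 0 (shut) to 1 (fully open), set as the call begins (left out, the last holds). The fingers move at their own pace and stop on an object; "squeeze" is the grip in N (left out, the last holds). Time passes only in rows, so rows that do not move let the fingers close. It gives the time, the measured TCP pose, the force and the opening at its end, in the units of the state.
- manip.sense(): the state, without advancing time (a new reading comes with each control period).
- manip.snapshot(name): name is "scene" or "top" or "wrist"; returns a dict with "img" (420x560x3 uint8, red, green, blue), "K" (3x3 intrinsics, pixels), "world_from_camera" (4x4, takes a point from camera to world coordinates). Camera axes: x right, y down, z forward; pixel columns grow to the right and rows downward; lengths in m; the calibration is good to about 2 mm. The wrist camera is an equidistant fisheye: a pixel r from the principal point sees the ray r / f radians off the axis. A picture is of the moment at which its call begins. There is no depth.
- manip.sign_off(): hands the job in, once; it reports no verdict.
Trained networks look in a picture, given as the dict that the camera call returned (one of the last four; its "shot" number tells which), for a name from the list of things; names that differ only in an ending like _2 or _b are one class to them, and where a whole thing is asked for, a point or a joint stands for the part that bears it (a point fixed in the world has none). Each returns a list of dicts, best first, with "score" (0 to 1); they miss things now and then, are a little off and sometimes report something else, mostly with a low value. They report only what shows in the picture. A call takes as long as a camera call. They do not tell look-alikes from the thing itself.
- manip.regions_of(label, picture): "pixels" (420x560 bool, what is visible of it) and "rect" ([left, top, right, bottom] in pixels, round what is visible of it).
- manip.pinpoint(label, picture): "point" ([column, row] in pixels: a listed point, or the origin of a listed thing).
The state is a dict: "t": time; "q": joint angles; "qd": joint speeds; "tau": joint torques, N m; "tcp_pos": TCP position; "tool_rot": TCP orientation; "force": force on the tool from outside, world axes, zero at the start; "ft_torque": the same for the moment, N m; "finger_gap": opening from 0.0 (shut) to 1.0 (fully open).
Only numpy, scipy, OpenCV 4.12 (cv2) and the standard library are available. Lean on these libraries where they do the work, as an engineer would, in place of code of your own. Each camera call takes 0.05 s, during which the arm holds its last target.

## Task

On the grey test unit, first press the blue socket lid fully down. Then take the red-headed key from the wooden rack, work it down past the sticky pins until it is fully home in the brass key switch, turn it a quarter turn clockwise (seen from above) against its spring, and finish still gripping the key and holding it turned, fully home. Leave the yellow key, the wire spool and the bottle where they are.

Things in the scene. Friction and masses are not known exactly. Their poses are not given: they have to be found in the camera images.
- test_unit: Grey instrument box with black deck, 160 x 220 x 90 mm (x, y, z), fixed to the bench; origin at the centre of its underside, z up, its front (-x side, with knobs) more or less towards the robot. The deck is at 90 mm height; lid and key switch are on the deck, 115 mm apart.
- keyway (a point): Centre of the keyhole mouth, level with the deck, at (-10, -60, 90) mm in the unit's frame, axes as the unit's. The hole is a vertical slot 6.5 mm (unit x) by 15.5 mm (unit y), chamfered 1 mm, in a fixed brass plate 40 mm square and 6 mm thick, flush with the deck; it goes on into the plug below, 41 mm deep in all. The key goes straight down, flat width along unit y, either way round.
- lock_plug (a joint): Angle of the key switch's turning plug: 0 at rest (key in and out), grows clockwise seen from above, stop at 1.62 rad. A return spring (about 0.03 N m at 0, 0.12 N m at a quarter turn) turns it back when let go. The key has play in it: the plug lags the head and hand by about 0.1 to 0.15 rad, so turn that much further.
- socket_lid (a joint): Travel of the socket lid in m: 0 = up (8 mm gap under it), 0.008 = fully down on the deck. Starts between 0 and 0.003. It slides straight down with about 6 N of friction plus 40 N per m/s and stays where it is left.
- lid_top (a point): Centre of the top face of the blue socket lid, a 60 x 60 x 8 mm plate, moving with it; the top is 16 mm above the deck when up and 8 mm when fully down; 55 mm to +y of the test unit's centre. Axes as the unit's.
- red_key: Key with the red head, loose, 35 g, standing head up in one of the rack's two slots (either). Origin at the blade's tip, z up along the key. Steel blade with pointed tip, 5 mm (x) by 14 mm (y), from 0 to 26 mm; round neck 4.8 mm thick to 36 mm; head 12 (x) by 34 mm (y) from 36 to 74 mm. A half turn about z looks and works the same. Fully home its tip is 36 mm below the keyway mouth.
- yellow_key: The same key with a yellow head, in the rack's other slot; leave it there. Origin at its tip.
- key_rack: Wooden block 56 x 140 x 50 mm (x, y, z), fixed to the bench, with two slots 70 mm apart along its y (at y = -35 and +35 mm), 7 x 16 mm and 42 mm deep; origin at the centre of its underside. The keys stand in it with their axes along the rack's and their heads resting on its top: the tip is 14 mm above the bench.
- wire_spool: Spool of green wire with white flanges, 56 mm diameter, 45 mm high, loose bystander; origin under its centre.
- flux_bottle: White bottle with black cap, 50 mm diameter, 110 mm high, loose bystander; origin under its centre.
- pins (a point): Point in the keyway 20 mm below its mouth, hidden. Two sprung, sticky pins jut into the keyway from one side here, about 12 to 15 and 21 to 24 mm down; a key takes roughly 8 to 20 N of downward push to pass each, a little less when rocked a few degrees about the vertical. The fixed brass plate lets the key turn only when it is fully home, and traps it while turned.
- red_head (a point): Point inside the red key's head, on its axis, 62 mm above the tip and 26 mm above the head's underside: a good TCP place for a grasp from above, fingers closing along key x, across the 12 mm thickness. Fully home, the head's underside rests on the deck.
Not all that is in view belongs to the job. What is meant by the red_key is not green, pink or turquoise, and is the smaller of those in its own colour.

How it is judged:
On the way, in this order (a step that is already met when the one before it is completed fails the run):
1. the socket lid is pressed fully down while the red key is still out of the switch (value of joint socket_lid above 0.0065 m and horizontal distance between red_key and keyway above 0.03 m), for 0.2 s.
2. the red key is fully home in the key switch, not yet turned (z of red_key in the frame of keyway below -0.033 m and horizontal distance between red_key and keyway below 0.004 m and value of joint lock_plug below 0.5 rad), for 0.1 s.
3. the key has turned the plug a quarter turn (value of joint lock_plug above 1.25 rad), for 0.2 s.
At the end, for the whole second after the job is handed in: For the last second the fingers grip the upright red key (over 2 N), still and home (3.5 mm in depth, 4 mm sideways), and hold the plug beyond 1.25 rad; the lid is within 1.5 mm of fully down; the yellow key moved under 15 mm, the spool and bottle under 20 mm (value of joint lock_plug above 1.25 rad and z of red_key in the frame of keyway below -0.0325 m and horizontal distance between red_key and keyway below 0.004 m and angle between red_key's own z axis and vertical below 0.15 rad and contact force between the fingers and red_key above 2 N and linear speed of red_key below 0.02 m/s and value of joint socket_lid above 0.0065 m and distance of yellow_key from where it was at the start of the episode below 0.015 m and distance of each of wire_spool, flux_bottle from where it was at the start of the episode below 0.02 m); the arm keeps its last pose, push and grip.
It fails at once if the yellow key is disturbed (distance of yellow_key from where it was at the start of the episode above 0.015 m).
It fails at once if the wire spool is disturbed (distance of wire_spool from where it was at the start of the episode above 0.02 m).
It fails at once if the bottle is disturbed (distance of flux_bottle from where it was at the start of the episode above 0.02 m).
It also fails if it takes over 64 s, if anything falls off the work surface, if the arm or the gripper's body presses on something with over 40 N, if the wrist force passes 120 N, or if a joint passes its speed limit or range.

## Working session

There is one attempt and no reset: what is moved stays moved. The work goes in short steps, Python scripts to look and compute and a tool call to move; the robot and the scene stay as the last step left them, time stands still between calls to the robot, and variables do not carry over. Pictures are saved under pics/ and viewed, and the job is handed in when it is done.

Besides the shell and the picture viewer there is one more tool, called after "Emit:" as name(argument=value, ...) on one line, values as JSON. play_rows: Moves the arm, as the interface text tells. Its arguments: {"type":"object","properties":{"steps":{"type":"array"},"fingers":{"type":"number"},"squeeze":{"type":"number"}},"required":["steps"]}

```bash
ls; mkdir -p pics; python3 - <<'E'
from station import manip
import cv2,numpy as np
print(manip.sense())
for n in("scene","top","wrist"):
    s=manip.snapshot(n); cv2.imwrite(f"pics/{n}0.png",s["img"][:,:,::-1]); print(n,s["K"],s["world_from_camera"])
E
```

```text
pics
{'t': 0.0, 'q': array([ 9.54482635e-01,  5.28459555e-01,  1.43390190e+00,  9.90263691e-06,
        1.18141023e+00, -1.78498477e-01]), 'qd': array([ 8.38925410e-05, -1.10800170e-03,  2.07297463e-03,  9.35906239e-05,
        1.29160265e-03, -6.39539164e-05]), 'tau': array([-6.24264776e-04, -4.42350125e+01, -1.78021860e+01, -9.92703008e-05,
        8.28812539e-03,  1.87333984e-05]), 'tcp_pos': array([0.26454791, 0.56550177, 0.24903777]), 'tool_rot': array([ 2.17165141e-01,  9.76134271e-01, -1.00283544e-03, -4.25894720e-04]), 'force': array([0.29441365, 0.05300604, 0.92117336]), 'ft_torque': array([-0.03104253, -0.03872354, -0.02091103]), 'finger_gap': 0.9986121641317619}
scene [[415.46993233   0.         279.27673853]
 [  0.         415.46993233 209.30007628]
 [  0.           0.           1.        ]] [[-0.78002031  0.37197208 -0.50319488  1.10368611]
 [ 0.62567113  0.45050973 -0.63684898  0.67291922]
 [-0.01019585 -0.81158964 -0.58413893  0.67852282]
 [ 0.          0.          0.          1.        ]]
top [[476.59002843   0.         282.03373883]
 [  0.         476.59002843 213.06591673]
 [  0.           0.           1.        ]] [[-0.02784475 -0.98727968  0.15653596  0.38671172]
 [-0.9996053   0.02691684 -0.00804485  0.01672373]
 [ 0.00372906 -0.15669818 -0.9876395   1.42563361]
 [ 0.          0.          0.          1.        ]]
wrist [[325.1922621    0.         279.03476986]
 [  0.         325.1922621  207.22258885]
 [  0.           0.           1.        ]] [[ 0.42442707  0.8563582   0.29412972  0.18964372]
 [ 0.90545627 -0.40023925 -0.14127096  0.60164924]
 [-0.00325629  0.32628083 -0.94526727  0.37297252]
 [ 0.          0.          0.          1.        ]]
```

View pics/scene0.png

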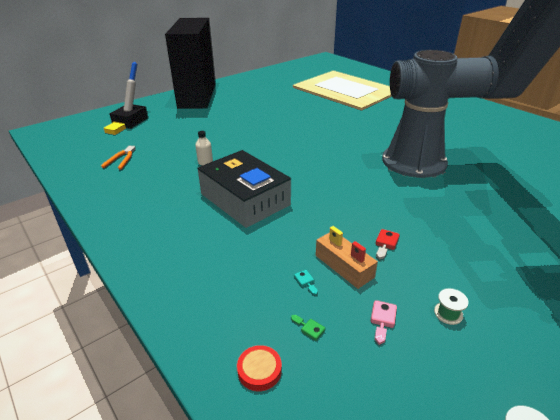

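View pics/top0.png

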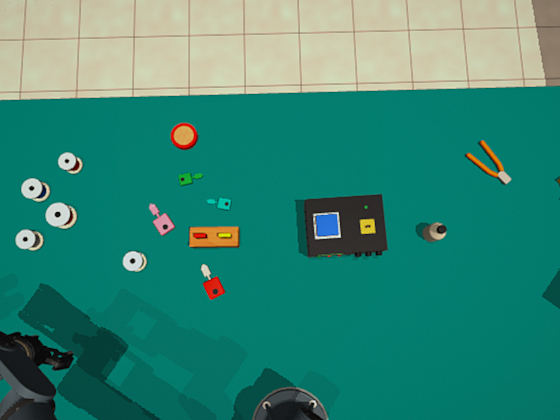

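View pics/wrist0.png

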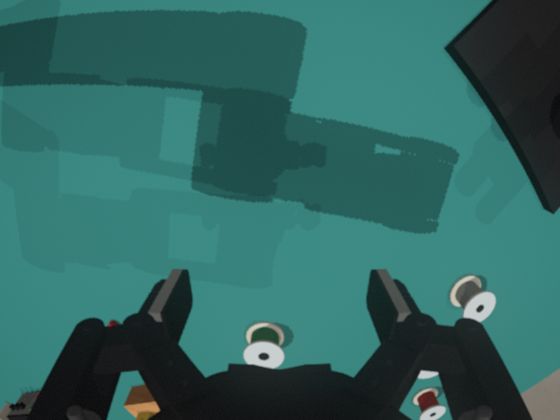

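```bash
cat > h.py <<'E'
from station import manip
import cv2,numpy as np
from scipy.spatial.transform import Rotation as R
def ray(s,p,fish=False):
    K=s["K"];T=np.array(s["world_from_camera"])
    x=(p[0]-K[0,2])/K[0,0];y=(p[1]-K[1,2])/K[1,1]
    if fish:
        r=np.hypot(x,y);d=np.array([np.sin(r)*x/max(r,1e-9),np.sin(r)*y/max(r,1e-9),np.cos(r)])
    else: d=np.array([x,y,1.])
    return T[:3,3],T[:3,:3]@d
def onz(s,p,z,fish=False):
    o,d=ray(s,p,fish); return o+d*(z-o[2])/d[2]
def proj(s,P,fish=False):
    K=s["K"];T=np.array(s["world_from_camera"]); c=T[:3,:3].T@(np.asarray(P)-T[:3,3])
    if fish:
        r=np.hypot(c[0],c[1]);th=np.arctan2(r,c[2]);u=c[:2]/max(r,1e-9)*th
    else: u=c[:2]/c[2]
    return np.array([K[0,0]*u[0]+K[0,2],K[1,1]*u[1]+K[1,2]])
def save(s,name,rect=None,scale=1):
    im=s["img"][:,:,::-1]
    if rect: im=im[rect[1]:rect[3],rect[0]:rect[2]]
    if scale!=1: im=cv2.resize(im,None,fx=scale,fy=scale,interpolation=cv2.INTER_CUBIC)
    cv2.imwrite("pics/"+name,im)
E
python3 - <<'E'
from h import *
Z={"keyway":.09,"lid_top":.104,"red_head":.076,"red_key":.014,"yellow_key":.014,"key_rack":0,"test_unit":0,"wire_spool":0,"flux_bottle":0}
for n in("top","scene"):
    s=manip.snapshot(n)
    for k,z in Z.items():
        print(n,k,[(np.round(d["point"],1),round(d["score"],2),np.round(onz(s,d["point"],z)[:2],4)) for d in manip.pinpoint(k,s)[:3]])
    if n=="top": save(s,"topcrop1.png",(180,180,400,300),3.6)
    else: save(s,"scenecrop1.png",(190,130,410,295),3.6)
E
```

```text
top keyway [(array([216.2, 238.9]), 0.68, array([0.5299, 0.1929])), (array([368.8, 224.6]), 0.59, array([ 0.5587, -0.2386]))]
top lid_top [(array([326.6, 225.1]), 0.56, array([ 0.5587, -0.1177])), (array([207.6, 236.7]), 0.24, array([0.5352, 0.215 ]))]
top red_head [(array([214.6, 293.4]), 0.82, array([0.3788, 0.2002])), (array([182.6, 180.4]), 0.72, array([0.7042, 0.291 ])), (array([164.7, 229.2]), 0.71, array([0.5632, 0.3412]))]
top red_key [(array([204.4, 173.2]), 0.74, array([0.7394, 0.2375])), (array([202.7, 264.5]), 0.62, array([0.4634, 0.2432])), (array([156.1, 202.5]), 0.58, array([0.6529, 0.3828]))]
top yellow_key [(array([227. , 236.6]), 0.41, array([0.5441, 0.1708]))]
top key_rack [(array([215.7, 239.7]), 0.81, array([0.5372, 0.2063]))]
top test_unit [(array([340.9, 229.2]), 0.87, array([ 0.5586, -0.1709]))]
top wire_spool [(array([138.3, 262.6]), 0.86, array([0.4751, 0.4369]))]
top flux_bottle []
scene keyway [(array([230.5, 163.6]), 0.97, array([ 0.5642, -0.2329]))]
scene lid_top [(array([254.4, 173.7]), 0.88, array([ 0.5578, -0.124 ]))]
scene red_head [(array([314.2, 33
[... 173 characters left out ...]
[317.7, 296.3]), 0.81, array([0.6659, 0.2464])), (array([380.2, 342.4]), 0.78, array([0.6535, 0.4056])), (array([377.9, 258.1]), 0.76, array([0.4754, 0.2486]))]
scene yellow_key [(array([330.9, 251.6]), 0.52, array([0.5444, 0.1624]))]
scene key_rack [(array([342.6, 260.1]), 0.68, array([0.5325, 0.1911])), (array([449.8, 314.5]), 0.19, array([0.4804, 0.4456]))]
scene test_unit [(array([245.8, 202.4]), 0.8, array([ 0.572 , -0.1543])), (array([332.6, 250.8]), 0.28, array([0.5273, 0.1522]))]
scene wire_spool [(array([448.3, 314.8]), 0.7, array([0.4835, 0.4441])), (array([251.4, 173.5]), 0.61, array([ 0.4656, -0.2753]))]
scene flux_bottle [(array([209.8, 158.5]), 0.83, array([ 0.5164, -0.4456]))]
```

View pics/topcrop1.png

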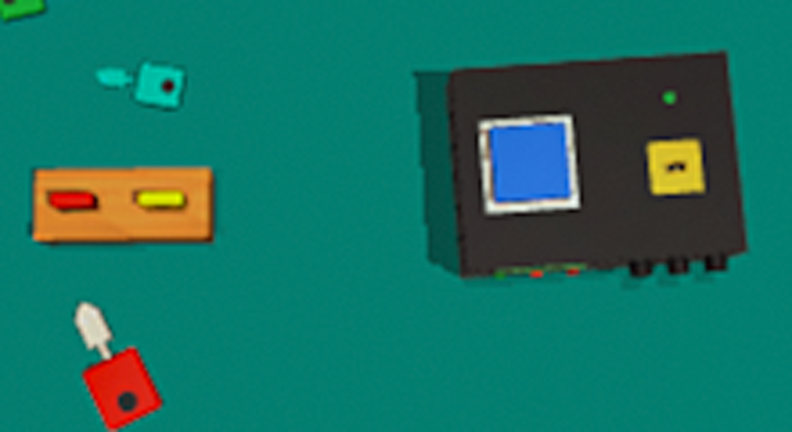

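View pics/scenecrop1.png

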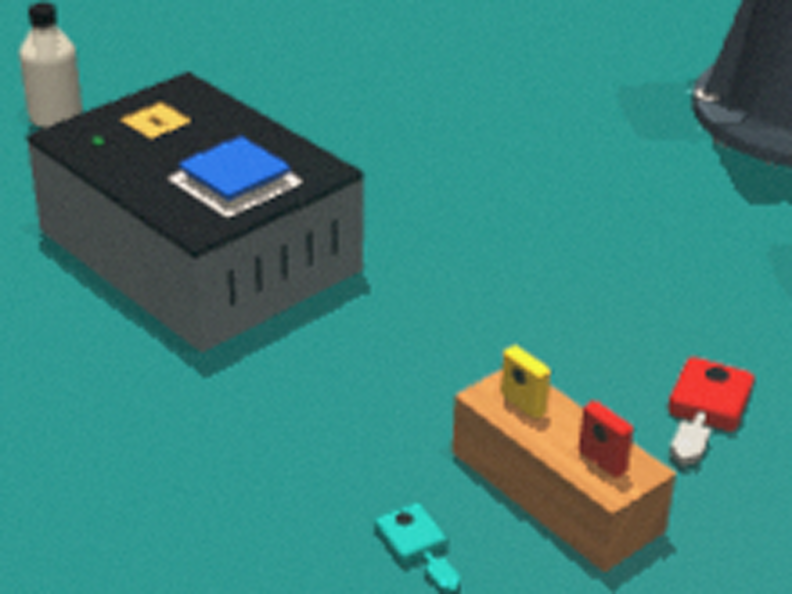

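```bash
python3 - <<'E'
from h import *
s=manip.snapshot("top")
f=lambda x,y:(180+x/3.6,180+y/3.6)
c=[onz(s,f(*p),.09)[:2] for p in((450,72),(725,52),(747,250),(462,276))]
c=np.array(c);print(c.round(4),c.mean(0))
for a,b in((0,1),(3,2),(3,0),(2,1)):
    d=c[b]-c[a];print(np.hypot(*d),np.degrees(np.arctan2(d[1],d[0])))
r=[onz(s,f(*p),.05)[:2] for p in((34,169),(213,169),(213,241),(34,239))];r=np.array(r);print(r.round(4),r.mean(0))
print(onz(s,f(73,200),.088),onz(s,f(161,200),.088))
q=R.from_quat(manip.sense()["tool_rot"]).as_matrix();print(q.round(3))
E
```

```text
[[ 0.6343 -0.0606]
 [ 0.6445 -0.2795]
 [ 0.487  -0.2871]
 [ 0.4729 -0.0643]] [ 0.55970178 -0.17286786]
0.2190528357124606 -87.3292258778442
0.22327998276608063 -86.38444006622694
0.1614089658303814 1.2841934374323671
0.15768033543062104 2.776518237954333
[[0.5712 0.2757]
 [0.5673 0.1313]
 [0.5091 0.1321]
 [0.5146 0.2756]] [0.54055258 0.20365661]
[0.54083741 0.23799088 0.088     ] [0.53894799 0.16914162 0.088     ]
[[-0.906  0.424 -0.   ]
 [ 0.424  0.906  0.   ]
 [ 0.    -0.    -1.   ]]
```

Emit:
play_rows(steps=[[[0,0,0,0,0,10.4],[0,0,0,0,0,10.4],[0,0,0,0,0,10.4],[0,0,0,0,0,10.4],[0,0,0,0,0,10.4],[0,0,0,0,0,10.4]]], fingers=0, squeeze=40)

```text
t: 1.95
tcp_pos: [0.2649, 0.5661, 0.25]
tool_rot: [0.694, 0.72, -0.0, -0.0]
force: [0.4, 0.0, -0.5]
finger_gap: 0.0
```

Emit:
play_rows(steps=[[[-0.058,0.0217,0,0,0,0],[-0.058,0.0217,0,0,0,0],[-0.058,0.0217,0,0,0,0],[-0.058,0.0217,0,0,0,0],[-0.058,0.0217,0,0,0,0],[-0.058,0.0217,0,0,0,0],[-0.058,0.0217,0,0,0,0],[-0.058,0.0217,0,0,0,0],[-0.058,0.0217,0,0,0,0],[-0.058,0.0217,0,0,0,0]]])

```text
t: 3.2
tcp_pos: [0.508, -0.0059, 0.2503]
tool_rot: [0.692, 0.722, 0.0, 0.0]
force: [-0.0, -0.3, -0.2]
finger_gap: 0.003
```

Emit:
play_rows(steps=[[[-0.058,0.0217,0,0,0,0],[-0.058,0.0217,0,0,0,0],[0,0,0,0,0,0],[0,0,0,0,0,0]]])

```text
t: 3.7
tcp_pos: [0.555, -0.1176, 0.2496]
tool_rot: [0.692, 0.722, -0.0, -0.001]
force: [0.0, 1.3, 0.0]
finger_gap: -0.001
```

```bash
python3 - <<'E'
from h import *
m=manip.sense();print(m["tcp_pos"],R.from_quat(m["tool_rot"]).as_matrix().round(4),m["force"],m["q"])
s=manip.snapshot("wrist");save(s,"w1.png")
for k,z in(("keyway",.09),("lid_top",.104)):
    print(k,[(np.round(d["point"],1),round(d["score"],2),np.round(onz(s,d["point"],z,True)[:2],4)) for d in manip.pinpoint(k,s)[:3]])
E
```

```text
[ 0.55499503 -0.11763601  0.24963711] [[-0.0431  0.9991 -0.0014]
 [ 0.9991  0.0431  0.001 ]
 [ 0.0011 -0.0013 -1.    ]] [0.03129232 1.30004109 0.02990989] [-4.05987616e-01  4.50799275e-01  1.57895715e+00  4.34638290e-04
  1.11349281e+00 -4.49252327e-01]
keyway []
lid_top [(array([283.9, 202.2]), 0.97, array([ 0.5603, -0.1217]))]
```

View pics/w1.png

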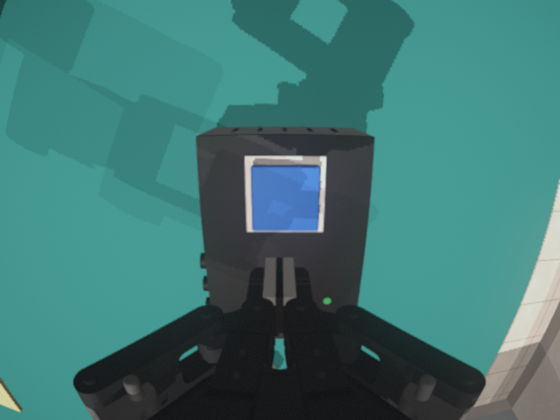

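Emit:
play_rows(steps=[[[-0.003,0.004,0.04,0,0,0],[0,0,0.04,0,0,0],[0,0,0.036,0,0,0],[0,0,0.002,0,0,0],[0,0,0.002,0,0,0],[0,0,0.002,0,0,0],[0,0,0.002,0,0,0],[0,0,0.002,0,0,0],[0,0,0.002,0,0,0],[0,0,0.002,0,0,0]]])

```text
t: 5.1
tcp_pos: [0.56, -0.1208, 0.1208]
tool_rot: [0.691, 0.722, 0.0, 0.0]
force: [-1.4, -0.5, 6.0]
finger_gap: 0.003
```

Emit:
play_rows(steps=[[[0,0,0.001,0,0,0],[0,0,0.001,0,0,0],[0,0,0.001,0,0,0],[0,0,0,0,0,0]]])

```text
t: 5.6
tcp_pos: [0.56, -0.1208, 0.1177]
tool_rot: [0.691, 0.722, 0.0, 0.0]
force: [-1.4, 0.1, 5.1]
finger_gap: 0.002
```

Emit:
play_rows(steps=[[[0,0,0.001,0,0,0],[0,0,0.001,0,0,0],[0,0,0,0,0,0]]])

```text
t: 5.98
tcp_pos: [0.56, -0.1208, 0.1167]
tool_rot: [0.691, 0.722, 0.0, 0.001]
force: [-2.5, 1.0, 12.0]
finger_gap: 0.0
```

Emit:
play_rows(steps=[[[0,0,0.001,0,0,0],[0,0,0,0,0,0],[0,0,0,0,0,0]]])

```text
t: 6.35
tcp_pos: [0.56, -0.1209, 0.1166]
tool_rot: [0.691, 0.723, 0.0, 0.001]
force: [-4.1, 1.5, 16.2]
finger_gap: -0.001
```

Emit:
play_rows(steps=[[[0,0,-0.05,0,0,0],[0,0,-0.035,0,0,0],[-0.055,-0.001,0,0,0,0],[-0.055,0,0,0,0,0],[-0.05,0,0,0,0,0],[0,0,0,0,0,0],[0,0,0,0,0,0]]])

```text
t: 7.22
tcp_pos: [0.5651, -0.28, 0.1984]
tool_rot: [0.692, 0.722, 0.0, -0.001]
force: [-0.9, -0.0, -0.5]
finger_gap: 0.001
```

```bash
python3 - <<'E'
from h import *
m=manip.sense();print(m["tcp_pos"],R.from_quat(m["tool_rot"]).as_matrix().round(4),m["force"])
s=manip.snapshot("wrist");save(s,"w2.png")
for k,z in(("keyway",.09),("lid_top",.098)):
    print(k,[(np.round(d["point"],1),round(d["score"],2),np.round(onz(s,d["point"],z,True)[:2],4)) for d in manip.pinpoint(k,s)[:3]])
u=np.int32(proj(s,(.556,-.236,.09),True));print(u)
x0,y0=np.clip(u-[75,55],0,[410,310]);print(x0,y0);save(s,"w2c.png",(x0,y0,x0+150,y0+110),5)
E
```

```text
[ 0.56514961 -0.2800187   0.19837223] [[-0.0432  0.9991 -0.0013]
 [ 0.9991  0.0432  0.0016]
 [ 0.0017 -0.0013 -1.    ]] [-0.88833228 -0.01189448 -0.5019395 ]
keyway [(array([265., 149.]), 0.62, array([ 0.5539, -0.2321]))]
lid_top []
[267 154]
192 99
```

View pics/w2.png

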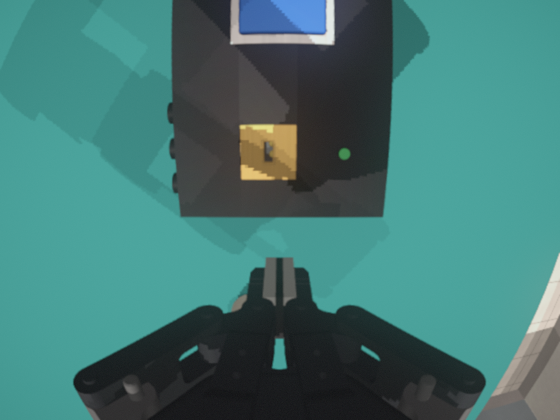

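View pics/w2c.png

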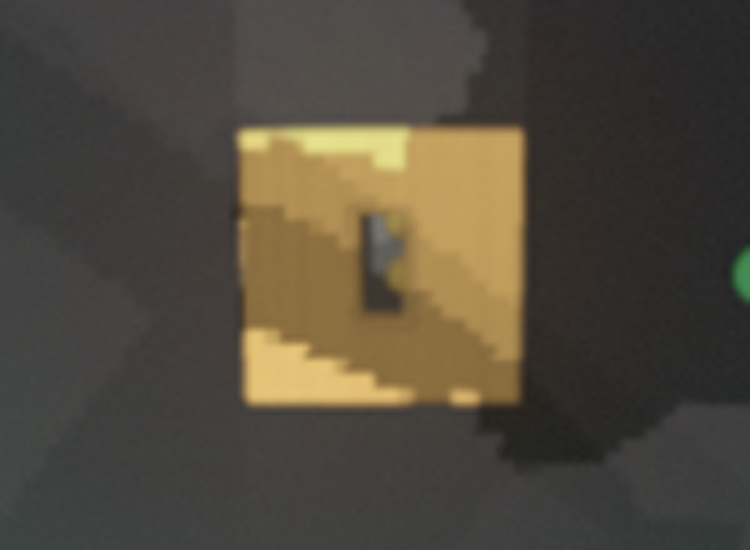

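```bash
python3 - <<'E'
from h import *
s=manip.snapshot("wrist")
f=lambda x,y:((x+.5)/5-.5+192,(y+.5)/5-.5+99)
c=np.array([onz(s,f(*p),.09,True)[:2] for p in((238,128),(524,127),(521,402),(246,405))])
print(c.round(4),c.mean(0))
for a,b in((0,1),(3,2),(3,0),(2,1)):
    d=c[b]-c[a];print(np.hypot(*d),np.degrees(np.arctan2(d[1],d[0])))
print("slot",onz(s,f(383,260),.09,True), onz(s,f(358,260),.09,True), onz(s,f(408,260),.09,True))
# auto: brass mask
im=s["img"].astype(int);m=((im[...,0]-im[...,2])>25)&(im[...,0]>70);m[:, :200]=0;m[:,340:]=0;m[200:]=0;m[:110]=0
m=cv2.morphologyEx(m.astype(np.uint8),cv2.MORPH_CLOSE,np.ones((9,9)))
ys,xs=np.nonzero(m);P=np.array([onz(s,(x,y),.09,True)[:2] for x,y in zip(xs,ys)],np.float32)
print(P.mean(0),cv2.minAreaRect(P*1000))
# grey deck edges
for z,pts in((.09,[((180,216.5)),(384,216.5),(390,20),(173,20)]),):
    d=np.array([onz(s,p,z,True)[:2] for p in pts]);print(d.round(4))
    for a,b in((0,1),(0,3),(1,2)):
        e=d[b]-d[a];print(np.hypot(*e),np.degrees(np.arctan2(e[1],e[0])))
t=manip.snapshot("top");save(t,"tc.png",(345,205,395,245),16)
t2=manip.snapshot("scene");save(t2,"sc.png",(205,150,265,190),13)
E
```

```text
[[ 0.5352 -0.2138]
 [ 0.5759 -0.212 ]
 [ 0.5778 -0.2525]
 [ 0.5371 -0.2547]] [ 0.55649279 -0.23325611]
0.04075855576291733 2.4450310100748083
0.040686804064576185 3.1277017243896448
0.04102524358578206 92.71367456710703
0.04054019777420701 92.6113991505937
slot [ 0.55664295 -0.23225962  0.09      ] [ 0.55303438 -0.23240529  0.09      ] [ 0.56024753 -0.23210759  0.09      ]
[ 0.55613166 -0.23398659] ((555.998046875, -234.30697631835938), (41.87712097167969, 41.470951080322266), 2.281902551651001)
[[ 0.4886 -0.2864]
 [ 0.6498 -0.2791]
 [ 0.6402 -0.1281]
 [ 0.4835 -0.1356]]
0.1614319097137684 2.593981050086239
0.15085632007723193 91.9464491901127
0.15125016123673743 93.64807473876154
```

View pics/sc.png

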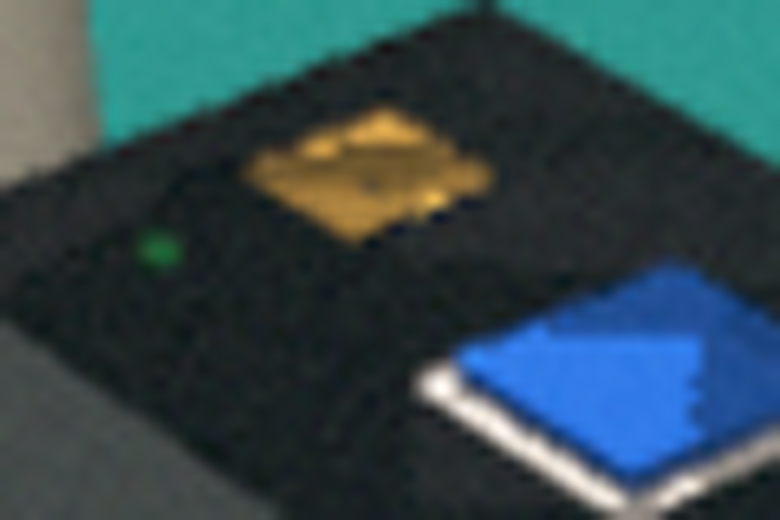

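```bash
python3 - <<'E'
from h import *
m=manip.sense();Rm=R.from_quat(m["tool_rot"]).as_matrix();t=m["tcp_pos"]
s=manip.snapshot("wrist");save(s,"w3c.png",(230,240,330,315),8)
for p in((.011,0,.019),(-.011,0,.019),(.011,0,0),(.011,0,.005),(.011,0,-.02)): print(p,proj(s,t+Rm@np.array(p),True).round(1))
E
```

```text
(0.011, 0, 0.019) [276.7 253. ]
(-0.011, 0, 0.019) [276.9 290.1]
(0.011, 0, 0) [276.4 272.6]
(0.011, 0, 0.005) [276.5 267. ]
(0.011, 0, -0.02) [276.  298.8]
```

View pics/w3c.png

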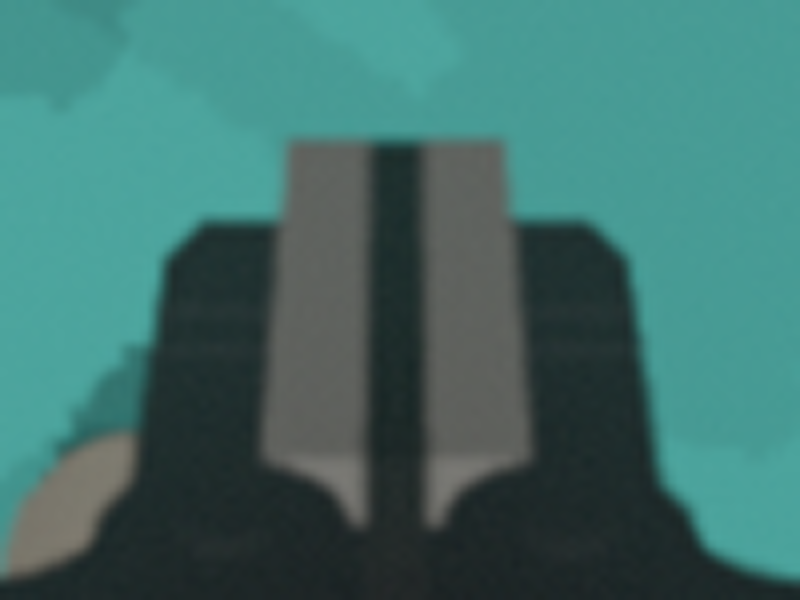

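Emit:
play_rows(steps=[[[0,0,0,0,0,4.2],[0.055,-0.0043,0,0,0,0],[0.055,-0.0043,0,0,0,0],[0.055,-0.0043,0,0,0,0],[0.055,-0.0043,0,0,0,0],[0.055,-0.0043,0,0,0,0],[0.055,-0.0043,0,0,0,0],[0.055,-0.0043,0,0,0,0],[0.055,-0.0043,0,0,0,0],[0.055,-0.0043,0,0,0,0]]], fingers=0.6)

```text
t: 8.82
tcp_pos: [0.5413, 0.2175, 0.1993]
tool_rot: [0.717, 0.697, 0.0, 0.0]
force: [0.8, -0.6, 0.1]
finger_gap: 0.602
```

Emit:
play_rows(steps=[[[0,0,0,0,0,0],[0,0,0,0,0,0]]])

```text
t: 9.07
tcp_pos: [0.5413, 0.2155, 0.199]
tool_rot: [0.717, 0.697, -0.0, 0.0]
force: [0.7, -0.4, 0.3]
finger_gap: 0.603
```

```bash
python3 - <<'E'
from h import *
m=manip.sense();print(m["tcp_pos"],R.from_quat(m["tool_rot"]).as_matrix().round(4),m["force"])
s=manip.snapshot("wrist");save(s,"w4.png")
for k,z in(("red_head",.076),("yellow_key",.014),("key_rack",0)):
    print(k,[(np.round(d["point"],1),round(d["score"],2),np.round(onz(s,d["point"],z,True)[:2],4)) for d in manip.pinpoint(k,s)[:3]])
E
```

```text
[0.54130223 0.21553253 0.19899845] [[ 2.790e-02  9.996e-01 -1.000e-04]
 [ 9.996e-01 -2.790e-02 -6.000e-04]
 [-6.000e-04 -1.000e-04 -1.000e+00]] [ 0.6645647  -0.39304769  0.29130283]
red_head [(array([138.4, 196.9]), 0.97, array([0.4234, 0.2269])), (array([375.4, 219.1]), 0.94, array([0.6229, 0.2014])), (array([452.4, 101. ]), 0.93, array([0.6871, 0.3024]))]
yellow_key [(array([283.8, 229.6]), 0.57, array([0.5459, 0.1682]))]
key_rack [(array([278.7, 193.3]), 0.76, array([0.5417, 0.2031]))]
```

View pics/w4.png

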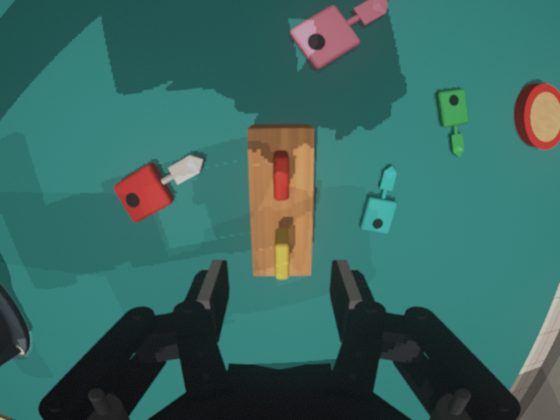

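```bash
python3 - <<'E'
from h import *
s=manip.snapshot("wrist");save(s,"w4c.png",(235,115,335,285),3.5)
for q in [s]:
    im=cv2.cvtColor(s["img"],cv2.COLOR_RGB2HSV).astype(int)
    m=((im[...,0]<6)|(im[...,0]>174))&(im[...,1]>150);m[:,:250]=0;m[:,315:]=0;m[:120]=0;m[230:]=0
    n,l,st,c=cv2.connectedComponentsWithStats(m.astype(np.uint8));i=1+np.argmax(st[1:,4]);print(st[i],c[i])
    ys,xs=np.nonzero(l==i)
    P=np.array([onz(s,(x,y),.088,True)[:2]*1000 for x,y in zip(xs,ys)],np.float32);print(cv2.minAreaRect(P))
    f=lambda x,y:(x,y)
    c=np.array([onz(s,p,.05,True)[:2] for p in((249,128),(314,127),(312,275),(254,276))]);print(c.round(4),c.mean(0))
    for a,b in((0,1),(3,2),(3,0),(2,1)):
        d=c[b]-c[a];print(np.hypot(*d),np.degrees(np.arctan2(d[1],d[0])))
E
```

```text
[273 150  15  48 678] [279.94690265 173.69174041]
((544.5423583984375, 243.04708862304688), (35.92477798461914, 10.512164115905762), 88.54309844970703)
[[0.5197 0.2747]
 [0.5741 0.2739]
 [0.5725 0.1327]
 [0.5159 0.1335]] [0.54558118 0.20369401]
0.054385620505732445 -0.8631705456706597
0.056634396317039475 -0.7622976453747384
0.1412277636837158 88.44413837736928
0.14111877255886998 89.3566129812036
```

View pics/w4c.png

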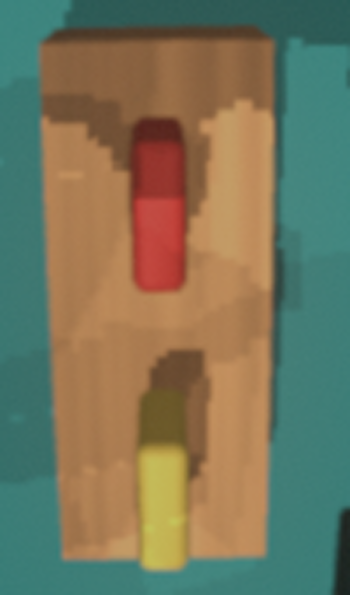

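Emit:
play_rows(steps=[[[0.023,0.0005,0.03,0,0,0],[0,0,0.03,0,0,0],[0,0,0.024,0,0,0],[0,0,0,0,0,0],[0,0,0,0,0,0]]], fingers=0.45)

```text
t: 9.95
tcp_pos: [0.5436, 0.2379, 0.1158]
tool_rot: [0.718, 0.696, 0.001, 0.0]
force: [0.2, -0.3, 0.1]
finger_gap: 0.448
```

```bash
python3 - <<'E'
from h import *
m=manip.sense();Rm=R.from_quat(m["tool_rot"]).as_matrix();t=m["tcp_pos"];print(t,m["finger_gap"])
s=manip.snapshot("wrist");save(s,"w5.png",(130,120,430,345),2.6)
for y in(-.019,.019): print(proj(s,t+Rm@np.array([.011,y,.016]),True))
E
```

```text
[0.54364041 0.23791848 0.11575791] 0.44793605477599885
[237.64871174 255.70599989]
[315.79163428 255.73865693]
```

View pics/w5.png

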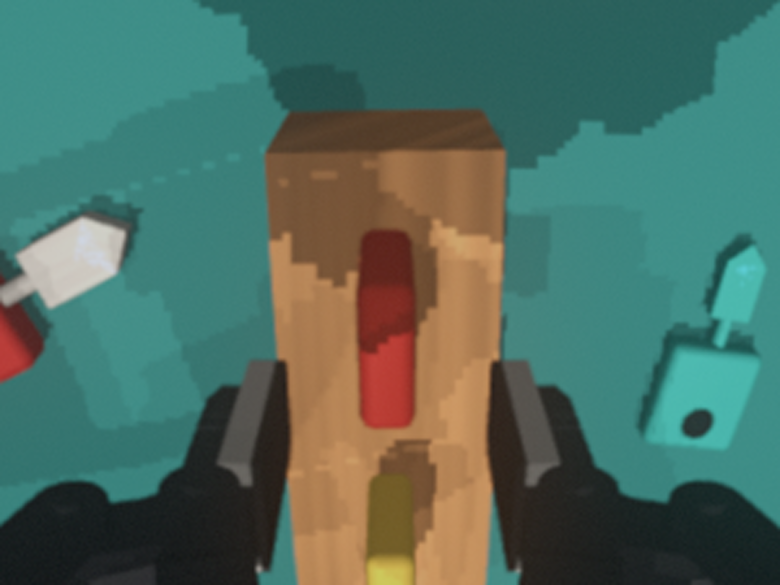

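```bash
python3 - <<'E'
from h import *
s=manip.snapshot("wrist")
for r in (285,427): print(onz(s,(130+387/2.6,120+r/2.6),.088,True))
E
```

```text
[0.54554556 0.25778191 0.088     ]
[0.54453082 0.22499054 0.088     ]
```

Emit:
play_rows(steps=[[[0.002,0,0.015,0,0,0],[0,0,0.015,0,0,0],[0,0,0.01,0,0,0],[0,0,0,0,0,0]]])

```text
t: 10.55
tcp_pos: [0.5419, 0.2402, 0.0735]
tool_rot: [0.717, 0.697, -0.001, -0.001]
force: [-0.2, -0.4, 0.6]
finger_gap: 0.449
```

Emit:
play_rows(steps=[[[0,0,0,0,0,0],[0,0,0,0,0,0],[0,0,0,0,0,0],[0,0,0,0,0,0],[0,0,0,0,0,0]]], fingers=0, squeeze=60)

```text
t: 11.18
tcp_pos: [0.5431, 0.2404, 0.0754]
tool_rot: [0.717, 0.697, 0.0, 0.0]
force: [0.0, 0.4, 2.0]
finger_gap: 0.13
```

Emit:
play_rows(steps=[[[0,0,-0.01,0,0,0],[0,0,-0.02,0,0,0],[0,0,-0.025,0,0,0],[0,0,-0.025,0,0,0],[0,0,-0.025,0,0,0],[0,0,0,0,0,-4.2],[0,0,0,0,0,0]]], squeeze=100)

```text
t: 12.05
tcp_pos: [0.5427, 0.2403, 0.1807]
tool_rot: [0.692, 0.722, 0.0, 0.0]
force: [0.8, 0.5, 0.5]
finger_gap: 0.126
```

Emit:
play_rows(steps=[[[-0.0526,-0.001,0,0,0,0],[-0.0526,-0.001,0,0,0,0],[-0.0526,-0.001,0,0,0,0],[-0.0526,-0.001,0,0,0,0],[-0.0526,-0.001,0,0,0,0],[-0.0526,-0.001,0,0,0,0],[-0.0526,-0.001,0,0,0,0],[-0.0526,-0.001,0,0,0,0],[-0.0526,-0.001,0,0,0,0],[0,0,0,0,0,0]]])

```text
t: 13.3
tcp_pos: [0.5548, -0.2373, 0.1798]
tool_rot: [0.694, 0.72, -0.0, 0.001]
force: [-0.3, 0.5, -0.5]
finger_gap: 0.126
```

```bash
python3 - <<'E'
from h import *
m=manip.sense();Rm=R.from_quat(m["tool_rot"]).as_matrix();t=m["tcp_pos"];print(t,Rm.round(4),m["force"],m["finger_gap"])
s=manip.snapshot("wrist");save(s,"w6.png",(200,120,360,300),3.3)
print(proj(s,t+Rm@np.array([0,0,.062]),True),proj(s,(.5565,-.2333,.09),True))
s=manip.snapshot("scene");save(s,"s6.png",(140,60,340,210),4)
E
```

```text
[ 0.55483858 -0.23732558  0.17978668] [[-0.0376  0.9993  0.0012]
 [ 0.9993  0.0376 -0.0016]
 [-0.0017  0.0011 -1.    ]] [-0.27452334  0.54597649 -0.52609501] 0.1257589793072396
[277.307654   237.32681299] [279.94818378 215.60284901]
```

View pics/w6.png

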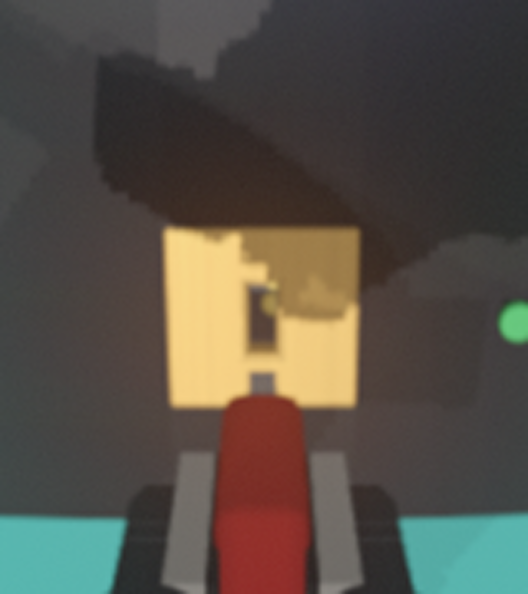

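View pics/s6.png

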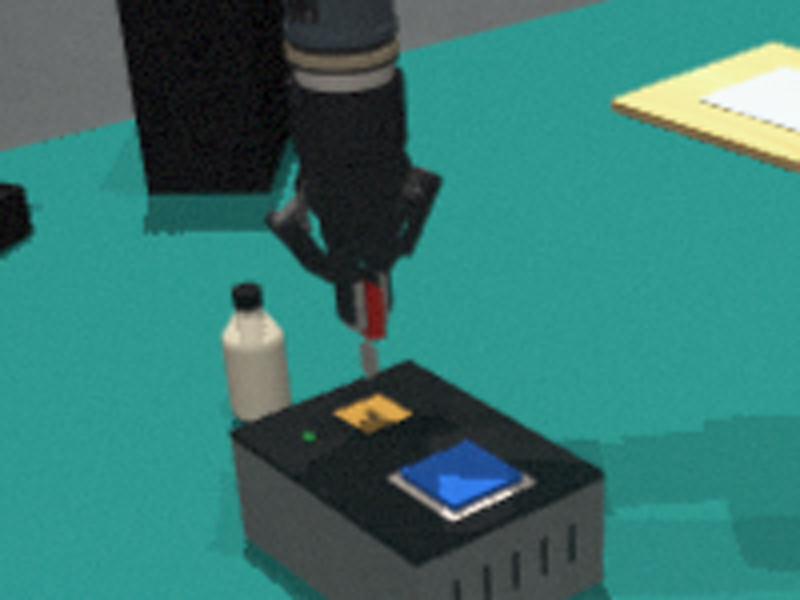

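Emit:
play_rows(steps=[[[0,0,0.01,0,0,-0.5],[0,0,0.01,0,0,0],[0,0,0,0,0,0],[0,0,0,0,0,0]]])

```text
t: 13.9
tcp_pos: [0.5548, -0.2325, 0.1599]
tool_rot: [0.688, 0.726, -0.0, -0.0]
force: [-0.3, -0.6, -0.8]
finger_gap: 0.124
```

```bash
python3 - <<'E'
from h import *
m=manip.sense();Rm=R.from_quat(m["tool_rot"]).as_matrix();t=m["tcp_pos"];print(t,Rm.round(4),m["force"],m["finger_gap"])
s=manip.snapshot("wrist");save(s,"w7.png",(240,190,320,260),9)
print(proj(s,t+Rm@np.array([0,0,.062]),True),proj(s,(.5565,-.2333,.09),True))
s=manip.snapshot("scene");save(s,"s7.png",(200,130,270,180),10)
E
```

```text
[ 0.55478798 -0.23247676  0.15986962] [[-5.340e-02  9.986e-01 -3.000e-04]
 [ 9.986e-01  5.340e-02  1.000e-04]
 [ 2.000e-04 -2.000e-04 -1.000e+00]] [-0.30431682 -0.64410913 -0.83569194] 0.12376072427295472
[277.28471354 237.27229192] [279.9442156  233.56523482]
```

View pics/w7.png

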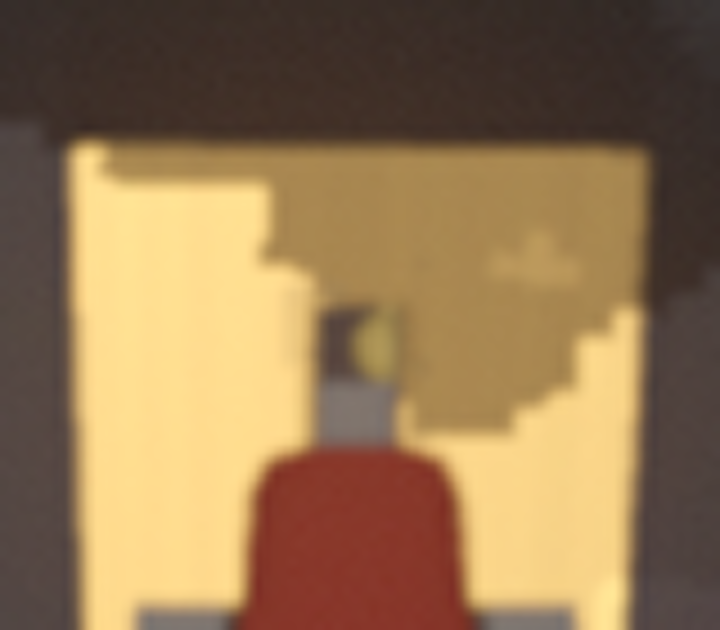

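View pics/s7.png

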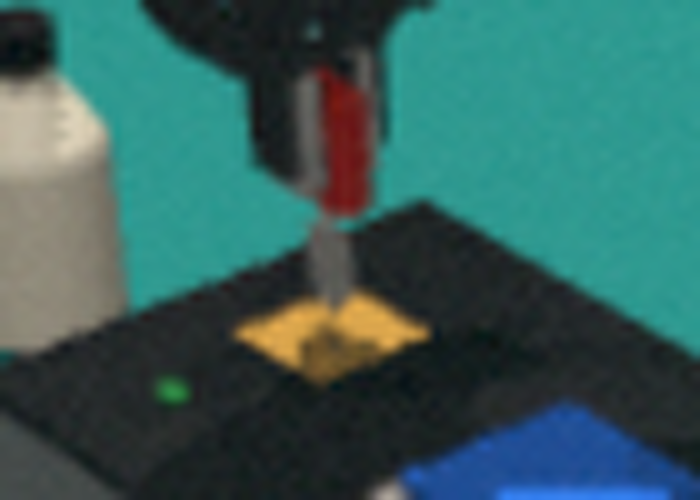

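```bash
python3 - <<'E'
from h import *
m=manip.sense();Rm=R.from_quat(m["tool_rot"]).as_matrix();t=m["tcp_pos"];print(t)
s=manip.snapshot("wrist")
f=lambda x,y:((x+.5)/9-.5+240,(y+.5)/9-.5+190)
def tool(p): return (Rm.T@(p-t)*1000).round(2)
print("plate far edge",tool(onz(s,f(358,148),.09,True)))
print("slot far",tool(onz(s,f(358,310),.09,True)),"chamf",tool(onz(s,f(358,297),.09,True)))
for dz in(0,.005,.006,.007): print("shoulder",dz,tool(onz(s,f(356.5,380),t[2]-.0614+dz,True)))
print("L/R blade",tool(onz(s,f(316,380),.1045,True)),tool(onz(s,f(397,380),.1045,True)))
print("head bottom far edge L/R",tool(onz(s,f(258,470),t[2]-.0254,True)),tool(onz(s,f(458,470),t[2]-.0254,True)),tool(onz(s,f(357,452),t[2]-.0254,True)))
print("plate L/R",tool(onz(s,f(75,300),.09,True)),tool(onz(s,f(643,300),.09,True)))
E
```

```text
[ 0.55495743 -0.23288733  0.16026364]
plate far edge [17.87  1.28 70.26]
slot far [ 5.62  1.28 70.26] chamf [ 6.62  1.28 70.26]
shoulder 0 [ 4.    1.17 61.4 ]
shoulder 0.005 [ 6.17  1.17 56.4 ]
shoulder 0.006 [ 6.61  1.17 55.4 ]
shoulder 0.007 [ 7.04  1.17 54.4 ]
L/R blade [ 6.45 -1.53 55.76] [ 6.44  3.88 55.76]
head bottom far edge L/R [14.09 -4.36 25.39] [14.08  6.89 25.4 ] [15.21  1.21 25.39]
plate L/R [  6.37 -19.    70.25] [ 6.34 21.7  70.27]
```

Emit:
play_rows(steps=[[[-0.001,0.0002,0.003,0,0,0],[0,0,0.003,0,0,0],[0,0,0.003,0,0,0],[0,0,0.003,0,0,0],[0,0,0.002,0,0,0],[0,0,0.002,0,0,0],[0,0,0,0,0,0]]])

```text
t: 14.92
tcp_pos: [0.5548, -0.2339, 0.1438]
tool_rot: [0.688, 0.725, -0.0, -0.0]
force: [-0.0, -0.2, -0.6]
finger_gap: 0.122
```

```bash
python3 - <<'E'
from h import *
m=manip.sense();Rm=R.from_quat(m["tool_rot"]).as_matrix();t=m["tcp_pos"];print(t,Rm.round(4),m["force"],m["ft_torque"],m["finger_gap"])
s=manip.snapshot("wrist");save(s,"w8.png",(240,190,320,260),9)
E
```

```text
[ 0.55482421 -0.2339443   0.14381396] [[-5.260e-02  9.986e-01 -3.000e-04]
 [ 9.986e-01  5.260e-02  2.000e-04]
 [ 2.000e-04 -3.000e-04 -1.000e+00]] [-0.01065737 -0.15252357 -0.56394829] [-0.04959072  0.02627733  0.00373929] 0.1220579559604951
```

View pics/w8.png

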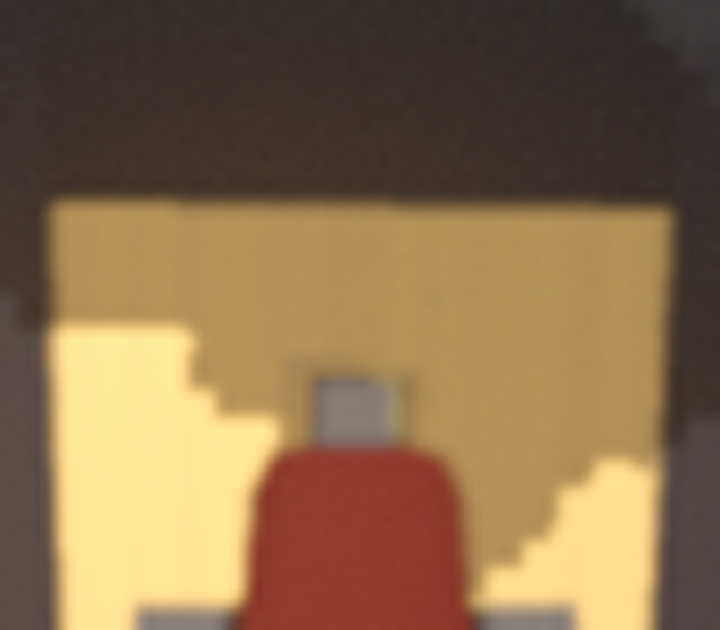

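Emit:
play_rows(steps=[[[0,0.0002,0.002,0,0,0.4],[0,0,0.002,0,0,0],[0,0,0.002,0,0,0],[0,0,0.002,0,0,0],[0,0,0.001,0,0,0],[0,0,0.001,0,0,0]]])

```text
t: 15.72
tcp_pos: [0.5553, -0.2346, 0.1344]
tool_rot: [0.691, 0.723, -0.0, 0.001]
force: [-1.0, -2.8, 2.1]
finger_gap: 0.123
```

Emit:
play_rows(steps=[[[0,0,0.001,0,0,1.5],[0,0,0.001,0,0,-1.5],[0,0,0.001,0,0,-1.5],[0,0,0.001,0,0,1.5]]])

```text
t: 16.23
tcp_pos: [0.5558, -0.235, 0.1327]
tool_rot: [0.691, 0.723, -0.0, 0.002]
force: [-4.4, -0.2, 18.9]
finger_gap: 0.124
```

Emit:
play_rows(steps=[[[0,0,0.0005,0,0,2],[0,0,0.0005,0,0,-2],[0,0,0.0005,0,0,-2],[0,0,0.0005,0,0,2],[0,0,0,0,0,0]]])

```text
t: 16.85
tcp_pos: [0.5545, -0.2337, 0.1275]
tool_rot: [0.691, 0.723, -0.0, -0.001]
force: [-2.0, -0.5, 2.1]
finger_gap: 0.121
```

Pin 1 passed. On to the next.

Emit:
play_rows(steps=[[[0,0,0.001,0,0,1.5],[0,0,0.001,0,0,-1.5],[0,0,0.001,0,0,-1.5],[0,0,0.001,0,0,1.5]]])

```text
t: 17.35
tcp_pos: [0.5546, -0.2337, 0.1241]
tool_rot: [0.691, 0.723, -0.0, -0.001]
force: [-5.3, -1.2, 5.7]
finger_gap: 0.124
```

Emit:
play_rows(steps=[[[0,0,0.001,0,0,2],[0,0,0.0005,0,0,-2],[0,0,0.0005,0,0,-2],[0,0,0.0005,0,0,2],[0,0,0,0,0,0]]])

```text
t: 17.98
tcp_pos: [0.5545, -0.2337, 0.1215]
tool_rot: [0.691, 0.723, -0.0, -0.001]
force: [-5.7, 0.1, 3.1]
finger_gap: 0.125
```

Emit:
play_rows(steps=[[[0,0,0.001,0,0,1.5],[0,0,0.001,0,0,-1.5],[0,0,0.001,0,0,-1.5],[0,0,0.001,0,0,1.5],[0,0,0,0,0,0]]])

```text
t: 18.6
tcp_pos: [0.5546, -0.2337, 0.1168]
tool_rot: [0.691, 0.723, -0.0, -0.001]
force: [-5.2, -0.3, -0.5]
finger_gap: 0.123
```

Emit:
play_rows(steps=[[[0,0,0.001,0,0,0],[0,0,0.001,0,0,0],[0,0,0.001,0,0,0],[0,0,0,0,0,0]]])

```text
t: 19.1
tcp_pos: [0.5547, -0.2337, 0.1155]
tool_rot: [0.691, 0.723, -0.0, -0.0]
force: [-6.4, 0.7, 7.3]
finger_gap: 0.127
```

Emit:
play_rows(steps=[[[0,0,0.001,0,0,0],[0,0,0,0,0,0]]])

```text
t: 19.35
tcp_pos: [0.5547, -0.2337, 0.1154]
tool_rot: [0.691, 0.723, -0.0, -0.0]
force: [-8.9, -0.3, 12.6]
finger_gap: 0.124
```

```bash
python3 - <<'E'
from h import *
m=manip.sense();print(m["tcp_pos"],m["force"],m["ft_torque"],m["finger_gap"],m["q"][5])
s=manip.snapshot("wrist");save(s,"w9.png",(220,180,340,280),6)
s=manip.snapshot("scene");save(s,"s9.png",(200,130,300,210),8)
E
```

```text
[ 0.55469998 -0.23370342  0.1153984 ] [-8.91479195 -0.32875089 12.57137327] [0.21690516 1.54838464 0.00436084] 0.12361316111460971 -0.6300234068161786
```

View pics/w9.png

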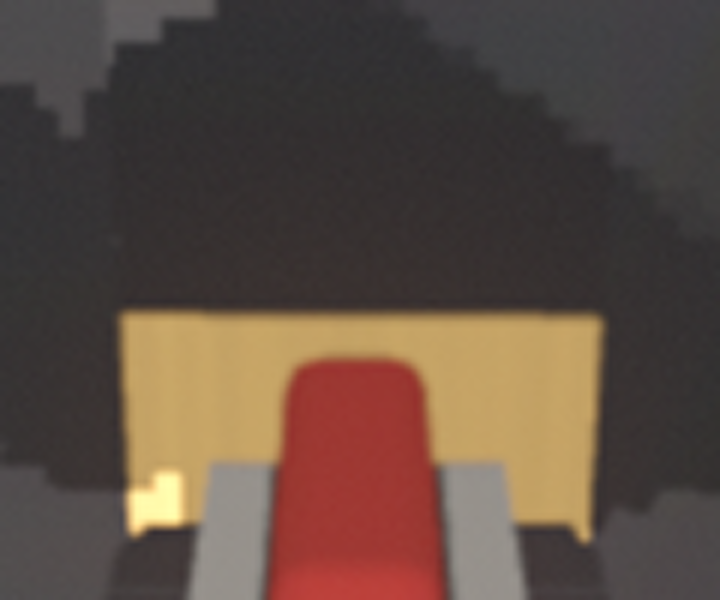

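View pics/s9.png

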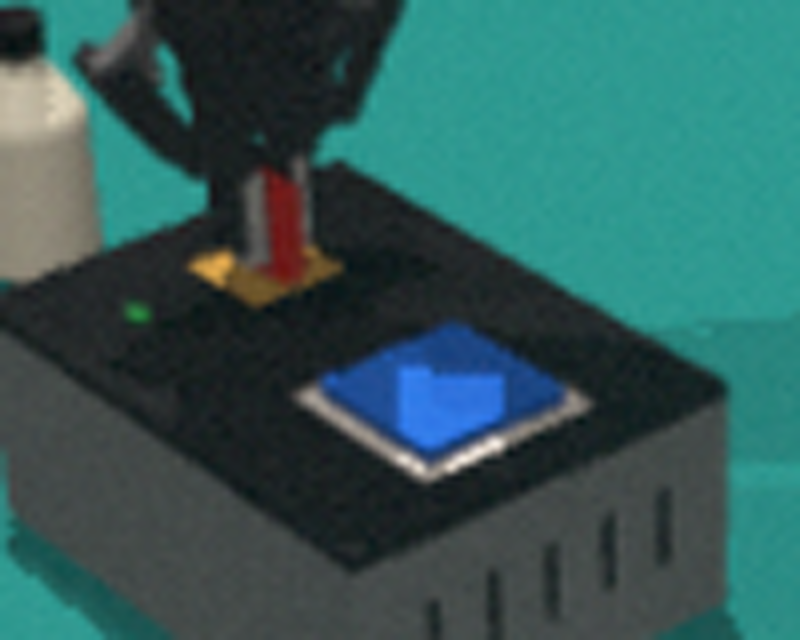

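Emit:
play_rows(steps=[[[0,-0.0006,0,0,0,0],[0,0,0,0,0,6],[0,0,0,0,0,6],[0,0,0,0,0,6],[0,0,0,0,0,6],[0,0,0,0,0,6]]])

```text
t: 20.2
tcp_pos: [0.5553, -0.2339, 0.1154]
tool_rot: [0.855, 0.518, 0.001, 0.001]
force: [-5.9, 1.7, 11.4]
finger_gap: 0.121
```

```bash
python3 - <<'E'
from h import *
m=manip.sense();print(m["tcp_pos"],m["force"],m["ft_torque"],m["finger_gap"],m["q"][5])
s=manip.snapshot("wrist");save(s,"w10.png",(220,180,340,280),6)
E
```

```text
[ 0.55528643 -0.23388205  0.11541487] [-5.94611738  1.72048531 11.40304231] [0.34095664 1.10632011 0.13211805] 0.12142029874508717 -0.10404675586585493
```

View pics/w10.png

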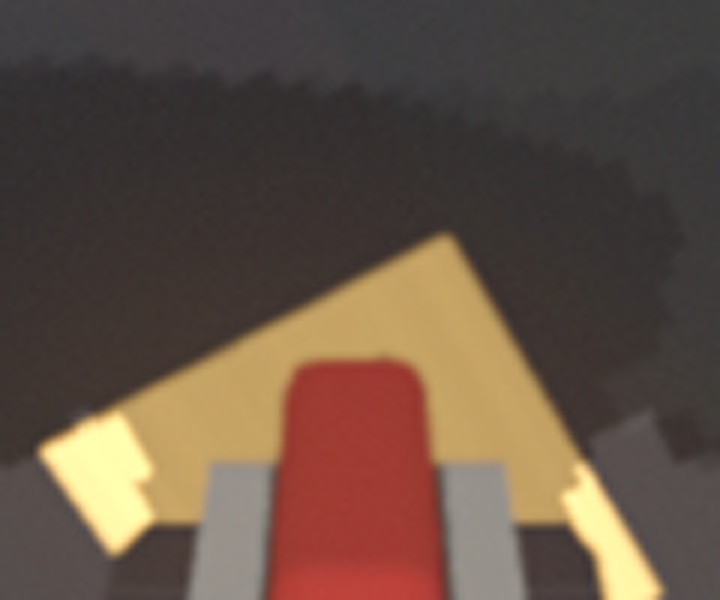

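Emit:
play_rows(steps=[[[0,0,0,0,0,7],[0,0,0,0,0,7],[0,0,0,0,0,7],[0,0,0,0,0,7],[0,0,0,0,0,7],[0,0,0,0,0,7],[0,0,0,0,0,7]]])

```text
t: 21.12
tcp_pos: [0.5556, -0.2341, 0.1154]
tool_rot: [0.993, 0.117, 0.001, 0.001]
force: [-4.9, 1.0, 10.3]
finger_gap: 0.125
```

Emit:
play_rows(steps=[[[0,0,0,0,0,6],[0,0,0,0,0,5],[0,0,0,0,0,4],[0,0,0,0,0,0],[0,0,0,0,0,0]]])

```text
t: 21.75
tcp_pos: [0.5557, -0.2342, 0.1154]
tool_rot: [1.0, -0.012, 0.001, 0.001]
force: [-4.3, 1.4, 10.3]
finger_gap: 0.121
```

```bash
python3 - <<'E'
from h import *
m=manip.sense();M=R.from_quat(m["tool_rot"]).as_matrix();print(m["tcp_pos"],m["force"],m["ft_torque"],m["finger_gap"],m["q"][5],np.degrees(np.arctan2(M[1,1],M[0,1])),M[2].round(4))
s=manip.snapshot("wrist");save(s,"w11.png",(190,160,370,290),4)
s=manip.snapshot("scene");save(s,"s11.png",(200,130,300,210),8)
E
```

```text
[ 0.55566954 -0.23418902  0.11542709] [-4.30694545  1.39371179 10.25874854] [0.24334538 1.05802594 0.03971897] 0.12103728041266415 1.009877153124122 -91.37106681816952 [ 0.003   0.0011 -1.    ]
```

View pics/w11.png

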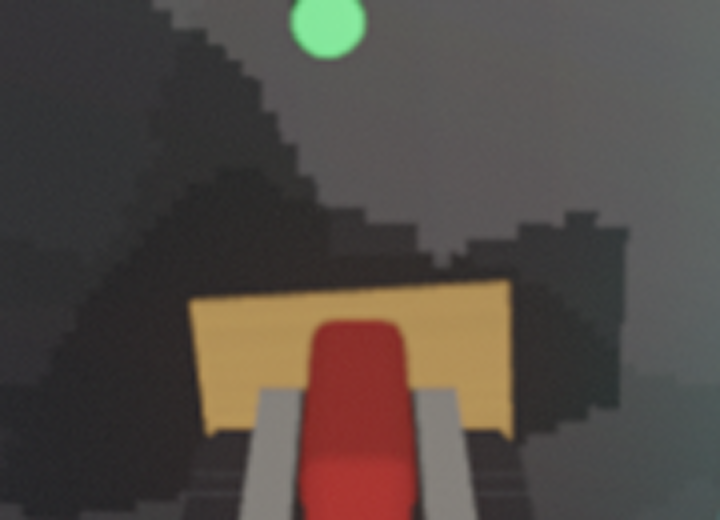

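View pics/s11.png

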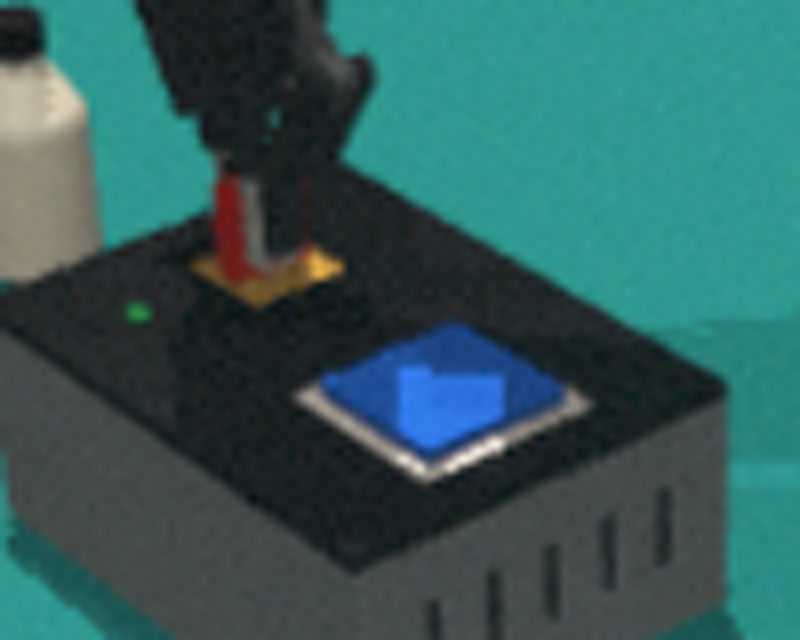

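Emit:
play_rows(steps=[[[0,0,0,0,0,2],[0,0,0,0,0,0],[0,0,0,0,0,0],[0,0,0,0,0,0]]])

```text
t: 22.35
tcp_pos: [0.5557, -0.2342, 0.1154]
tool_rot: [1.0, -0.029, 0.001, 0.001]
force: [-5.0, 0.9, 10.3]
finger_gap: 0.127
```

```bash
python3 - <<'E'
from h import *
m=manip.sense();print(m["t"],m["tcp_pos"],m["force"],m["ft_torque"],m["finger_gap"],m["q"][5])
s=manip.snapshot("top");save(s,"t12.png")
print(manip.sign_off())
E
```

```text
22.35 [ 0.55566462 -0.23421517  0.11542688] [-5.02445402  0.90161008 10.25106234] [0.20463307 0.99928738 0.0384077 ] 0.12708110208190296 1.0446457328367686
the job is handed in; nothing more can be done
None
```

View pics/t12.png

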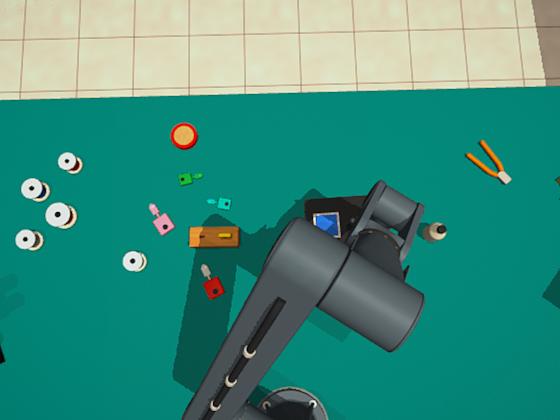

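I pressed the blue lid down until it stopped. I then took the smaller red key from the rack, not the larger loose one, and worked it past both pins with a small rocking motion. I turned it about 96° clockwise and handed the job in at 22.35 s, still gripping the key.

What the last checks showed:
- **Key depth:** the grasp point was at z = 0.1154 m, which matches fully home, with about 10 N still reading on the tool.
- **Grip:** opening 0.127, about 11 mm, against a 12 mm head, with the squeeze set to 100 N.
- **Turn:** the pictures at about 94° show the head turned along with the fingers. Allowing for the key's play, I estimate the plug at about 1.5 rad. I could not read the plug angle directly.
- **Lid:** it still looked down in the last scene picture.
- **Bystanders:** by eye, the yellow key, spool and bottle were in their starting places in the final top view.

**What did not agree:**
- **Camera offset:** the wrist camera was about 1.5–2 mm off sideways, so I lined the key up with the slot within the picture instead.
- **Side force:** about 5 N remained on the tool along x.
- **Turning moment:** the wrist sensor showed only about 0.04 N m at the end, below the roughly 0.12 N m expected from the spring. I put this down to friction and sensor offset but did not confirm it.

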